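# Swab a beaker and show the brush to the inspection camera

## Robot

A 6-joint arm with a two-finger parallel gripper is mounted at the origin on the work surface. World frame = base frame: x ahead of the robot, y to its left, z up, the work surface at z = 0. Lengths are in m, angles in rad, forces in N, time in s.
With the tool pointing down it reaches from about 0.3 to 0.75 m from the base axis. Payload 8.5 kg.
Tool frame: the origin (TCP) lies on the centre line of the jaws, within the pads' length; the fingertips stand env.finger_overhang ahead of it and the grasp point (between the pads) lies 3 mm ahead of it (env.finger_overhang is the distance from the TCP to the fingertips, in m); z points along the fingers, y is the line along which they close (so a half turn about z gives the same grasp; the last joint's range is limited). The gripper opens to 88 mm and grips with 3 to 60 N. Pads are 18 mm wide; open, the fingers measure 123 mm over their backs; the gripper's body (75 mm by 187 mm) begins 45 mm behind the grasp point.
Start: joints at [-1.437, 0.381, 1.297, -0, 1.464, -0.215], TCP at [0.188, -0.517, 0.261] pointing down, gripper open.
Joint ranges: [-3.11, 3.11], [-0.89, 2.33], [0.22, 2.48], [-1.42, 4.56], [0.17, 2.85], [-2.88, 2.88]. Speed limits (rad/s): [2.39, 2.39, 3.14, 3.14, 3.14, 3.14].

## Interface

Orientations are given as [roll, pitch, yaw] about the fixed x, y, z axes, in that order (R = Rz(yaw) Ry(pitch) Rx(roll)).
In Python, from workcell import env, optics, finder gives the robot as it stands.
- The arm moves only by the tool arm_command, never from a script. Its argument "series" is a list of rows, each a list of 7 numbers: the turn, a rotation vector about the tool's x, y, z in shares of 2 pi rad (1.0 is 2 pi rad), then the shift along the tool's x, y, z in shares of 0.25 m (1.0 is 0.25 m), then the finger opening in m, from 0 to 0.0881. A call has 1 to 5 rows; each row is the pose to reach, as a shift and turn from the pose commanded when the call began, along the tool's axes at that moment; what a row does not reach only later rows make up. A row lasts 1/12 s, in which the tool goes at most 41.7 mm and 7.16 degrees, less where a joint would pass 70% of its speed; a pose out of reach is approached as far as the arm can. Shift and turn numbers lie between -1 and 1, and a call with a number outside is refused. A call with a gripper value outside its range is refused whole. The fingers move at their own pace and stop on an object; "force" is the grip in N (left out, the last holds). Time passes only in rows, so rows that repeat a pose let the fingers close. It gives the time, the measured TCP pose, the force, the opening and the grip force at its end, in the units of the state.
- env.read_state(): the state, without advancing time (a new reading comes with each control period).
- optics.grab_frame(name): name is "side" or "top" or "wrist"; returns the picture (480x640x3 uint8, blue, green, red); there is no depth.
- optics.camera_params(name): a dict with "intrinsics" (3x3 intrinsics, pixels), "extrinsics" (4x4, takes a point from world to camera coordinates); the wrist camera has in their place "mount" (4x4, takes a point from camera to tool coordinates, whose origin is the TCP and whose axes are the flange's). Camera axes: x right, y up, looking along -z (the intrinsics and any distortion apply to the point x, -y, -z); pixel columns grow to the right and rows downward; lengths in m; the calibration is good to about 2 mm. A picture is of the moment at which its call begins: read the wrist's pose just before it. camera_params takes no time and is no camera call.
- env.sign_off(): hands the job in; it is judged then, once.
Trained networks look in the newest picture that a camera, given by its name, has taken for a name from the list of things; names that differ only in an ending like _2 or _b are one class to them, and where a whole thing is asked for, a point or a joint stands for the part that bears it (a point fixed in the world has none). Each returns a list of dicts, best first, with "score" (0 to 1); they miss things now and then, are a little off and sometimes report something else, mostly with a low value. They report only what shows in the picture. A call takes as long as a camera call.
- finder.silhouettes(name, camera): "pixels" (480x640 bool, what is visible of it) and "bbox" ([centre column, centre row, width, height] in pixels, round what is visible of it).
The state is a dict: "time": time; "qpos": joint angles; "dq": joint speeds; "effort": joint torques, N m; "eef_pos": TCP position; "tool_rot": TCP orientation; "wrist_force": force on the tool from outside, world axes, zero at the start; "wrist_torque": the same for the moment, N m; "opening": opening from 0.0 (shut) to 1.0 (fully open); "gripper_force": force on a finger pad.
Only numpy, scipy, OpenCV 4.12 (cv2) and the standard library are available. Lean on these libraries where they do the work, as an engineer would, in place of code of your own. Each camera call takes 0.05 s, during which the arm holds its last target. There are 200 camera calls.

## Task

Take the sampling brush (the tallest tool, with the block handle) out of the rack, swab the tall metal beaker with it (down to the bottom three times, raising it about 5 cm after the first and second time), then lift it out and show it to the inspection camera: middle of the bristle head on the lens axis 9 cm in front of the lens, handle end up, the broad side of the head square to the lens, so that the brush leans just as the tilted camera does, straight up and down as the camera sees it. Finish still holding the brush there, motionless, in the gripper. Do not touch the camera or its stand, do not shove or tip the beaker, and leave everything else where it stands.

Things in the scene. Friction and masses are not known exactly. Their poses are not given: they have to be found in the camera images.
- brush: flat brush, 170 mm, about 60 g, upright in a rack slot, origin (bottom centre of the head) 12 mm above the table; z up the shaft, x normal to the head's broad sides (both alike), y along its width. Rigid white bristle head 14 (x) x 40 (y) mm, z 0-45; 8 mm shaft; grey block handle 16 (x) x 24 (y) mm, z 120-170: grip it from above across x or y, middle z 145.
- brush_tip (a point): centre of the bottom end of the brush head = origin of the brush
- brush_head (a point): middle of the bristle head, 22.5 mm up from the tip on the brush's axis
- rack: fixed white plastic tool rack, 70 (x) by 220 (y) by 60 (z) mm, with three slots 17 (x) by 43 (y) mm and 48 mm deep at y = -70, 0, +70 mm, which tool stands in which slot varies. Origin: centre of its underside, z up.
- scraper: other tool in the rack: 116 mm long, thin shaft with a ball top of 22 mm diameter; origin at the centre of its lower end, z up. To be left in its slot.
- paddle: other tool in the rack: 106 mm long, thin shaft with a flat disc top of 28 mm diameter; origin at the centre of its lower end, z up. To be left in its slot.
- beaker: loose tall metal beaker, about 300 g, 95 mm high, outer diameter 68 mm at the foot and 72 mm at the rim, wall 3 mm, inner floor 5 mm above its underside. Origin: centre of its underside, z up.
- dish: loose low white ceramic dish, 35 mm high, 84 mm across; a bystander. Origin: centre of its underside, z up. Beaker and dish may be in either order, near or far.
- stand: fixed inspection camera stand: white base plate 12 mm thick, from x = -60 to +190 mm and 120 mm wide in y, with a post 26 mm thick at x = 165 mm, 272 mm high, carrying the camera. Origin on the table straight below the focus point; x points from there to the post; z up. Stand and rack may change sides.
- lens: inspection camera: black barrel 38 mm thick, 30 long, grey 50 mm housing behind. Origin: centre of the lens's front face, 178 mm above the table. Looks along its -x, towards the robot's side and 25 degrees downwards; y level; z is the camera's up, leaning 25 degrees away from the post. A brush shown rightly has its z along this z, its x along this x (either way round).
- focus (a point): point in the air where the middle of the brush head must be: on the lens axis 90 mm in front of the lens's face, 140 mm above the table
- reagent: loose amber bottle, 60 mm diameter, 130 mm high, a bystander at the far side; origin at the centre of its underside, z up
- jar: loose white jar with a blue cap, 70 mm diameter, 80 mm high, a bystander at the far side; origin at the centre of its underside, z up

How it is judged:
On the way, in this order (a step that is already met when the one before it is completed fails the run):
1. the brush is lifted clear of the rack by the gripper (z of brush_tip in the frame of rack above 0.065 m and contact force between the fingers and brush above 0.5 N), for 0.1 s.
2. brush tip near the bottom of the beaker, held by the gripper (stroke 1) (horizontal distance between brush_tip and beaker below 0.035 m and z of brush_tip in the frame of beaker between -0.005 and 0.025 m and contact force between the fingers and brush above 0.5 N), for 0.04 s.
3. brush raised, tip at least 45 mm above the beaker's underside, still over or in the beaker (after stroke 1) (horizontal distance between brush_tip and beaker below 0.035 m and z of brush_tip in the frame of beaker above 0.045 m and z of brush_tip in the frame of beaker above -0.005 m and contact force between the fingers and brush above 0.5 N), for 0.04 s.
4. brush tip near the bottom of the beaker, held by the gripper (stroke 2) (all of step 2), for 0.04 s.
5. brush raised, tip at least 45 mm above the beaker's underside, still over or in the beaker (after stroke 2) (all of step 3), for 0.04 s.
6. brush tip near the bottom of the beaker, held by the gripper (stroke 3) (all of step 4), for 0.04 s.
At the end, for the whole second after the job is handed in: Brush held still in the gripper, touching nothing else: head middle within 20 mm of the focus, its x and z within 0.2 rad of the camera's (x either way), handle up. Beaker upright (0.1 rad), within 40 mm of its start; other loose things within 30 mm and 0.35 rad (distance between brush_head and focus below 0.02 m and angle between the z axis of brush and the z axis of lens, either way round below 0.2 rad and angle between the x axis of brush and the x axis of lens, either way round below 0.2 rad and angle between brush's own z axis and vertical below 0.9 rad and linear speed of brush below 0.02 m/s and contact force between the fingers and brush above 0.5 N and contact force between brush and stand below 0.1 N and contact force between brush and rack below 0.1 N and contact force between brush and beaker below 0.1 N and contact force between brush and dish below 0.1 N and distance of beaker from where it was at the start of the episode below 0.04 m and angle between beaker's own z axis and vertical below 0.1 rad and not (distance of any of scraper, paddle, dish, reagent, jar from where it was at the start of the episode above 0.03 m or angle between any of scraper, paddle, dish, reagent, jar's own z axis and vertical above 0.35 rad)); the arm keeps its last pose, push and grip.
It fails at once if the beaker is shoved more than 40 mm or tipped more than 0.35 rad (distance of beaker from where it was at the start of the episode above 0.04 m or angle between beaker's own z axis and vertical above 0.35 rad).
It fails at once if another tool, the dish, the bottle or the jar is moved more than 30 mm or tipped over (distance of any of scraper, paddle, dish, reagent, jar from where it was at the start of the episode above 0.03 m or angle between any of scraper, paddle, dish, reagent, jar's own z axis and vertical above 0.35 rad).
It fails at once if the camera or its stand is touched by the robot or the brush (contact force between stand and the arm above 1 N or contact force between stand and the fingers above 1 N or contact force between stand and brush above 1 N).
It also fails if it takes over 56 s, if anything falls off the work surface, if the arm or the gripper's body presses on something with over 40 N, if the wrist force passes 120 N, or if a joint passes its speed limit or range.

## Working session

There is one attempt and no reset: what is moved stays moved. The work goes in short steps, Python scripts to look and compute and a tool call to move; the robot and the scene stay as the last step left them, time stands still between calls to the robot, and variables do not carry over. Pictures are saved under pics/ and viewed, at most 11 in all, crops included, and the job is handed in when it is done.

Besides the shell and the picture viewer there is one more tool, called after "Emit:" as name(argument=value, ...) on one line, values as JSON. arm_command: Moves the arm, as the interface text tells. Its arguments: {"type":"object","properties":{"series":{"type":"array"},"force":{"type":"number"}},"required":["series"]}

```bash
ls; mkdir -p pics; cat > h.py <<'E'
import numpy as np, cv2
from workcell import env, optics, finder
from scipy.spatial.transform import Rotation as R
def P(cam):
    p=optics.camera_params(cam); K=np.array(p["intrinsics"]); E=np.array(p["extrinsics"]); return K,E,p
def ray(cam,u,v):
    K,E,p=P(cam); d=np.linalg.inv(K)@[u,v,1]; d=np.array([d[0],-d[1],-d[2]])
    Rm=E[:3,:3]; c=-Rm.T@E[:3,3]; d=Rm.T@d; return c,d/np.linalg.norm(d)
def atz(cam,u,v,z):
    c,d=ray(cam,u,v); return c+d*(z-c[2])/d[2]
def proj(cam,X):
    K,E,p=P(cam); q=E[:3,:3]@np.asarray(X,float)+E[:3,3]; q=K@[q[0],-q[1],-q[2]]; return q[:2]/q[2]
E
python3 - <<'E'
from h import *
s=env.read_state(); print(s, env.finger_overhang)
ims=[]
for c in("side","top"):
    im=optics.grab_frame(c); cv2.imwrite(f"pics/{c}0.png",im)
    p=optics.camera_params(c); print(c,{k:np.round(v,3).tolist() if not isinstance(v,str) else v for k,v in p.items()})
    for n in("brush","rack","scraper","paddle","beaker","dish","stand","lens","reagent","jar"):
        for r in finder.silhouettes(n,c)[:2]: print(c,n,round(r["score"],2),np.round(r["bbox"]).tolist())
E
```

```text
pics
{'time': 0.0, 'qpos': array([-1.43732116e+00,  3.81168946e-01,  1.29827981e+00, -2.89096309e-05,
        1.46361105e+00, -2.15295180e-01]), 'dq': array([ 0.00096235, -0.0011398 ,  0.00054673, -0.00114944, -0.00128378,
        0.00010815]), 'effort': array([ 1.48045943e-03, -4.37924123e+01, -2.24556112e+01,  7.13723386e-02,
        3.51593038e-02, -1.30345388e-04]), 'eef_pos': array([ 0.18791616, -0.51661925,  0.26014586]), 'tool_rot': array([-3.14015323e+00, -2.85360309e-04,  3.48773258e-01]), 'wrist_force': array([-0.07586593,  0.0546116 , -0.08001254]), 'wrist_torque': array([-0.00316302,  0.0022174 ,  0.05431446]), 'gripper_force': 0.0, 'opening': 1.0042051704738522} 0.022
side {'intrinsics': [[552.46, 0.0, 324.007], [0.0, 552.46, 237.654], [0.0, 0.0, 1.0]], 'extrinsics': [[0.943, -0.333, 0.017, -0.596], [0.237, 0.706, 0.668, -0.232], [-0.234, -0.626, 0.744, -1.073], [0.0, 0.0, 0.0, 1.0]]}
side brush 0.71 [330.0, 407.0, 17.0, 52.0]
side brush 0.41 [249.0, 299.0, 43.0, 40.0]
side rack 0.94 [321.0, 396.0, 81.0, 134.0]
side scraper 0.81 [305.0, 344.0, 10.0, 33.0]
side scraper 0.
[... 443 characters left out ...]
], [0.0, 0.0, 1.0]], 'extrinsics': [[-0.014, -1.0, -0.026, 0.038], [0.982, -0.019, 0.188, -0.611], [-0.189, -0.023, 0.982, -0.992], [0.0, 0.0, 0.0, 1.0]]}
top brush 0.5 [490.0, 276.0, 37.0, 10.0]
top brush 0.5 [197.0, 251.0, 28.0, 46.0]
top rack 0.7 [450.0, 282.0, 99.0, 30.0]
top scraper 0.51 [422.0, 279.0, 20.0, 12.0]
top paddle 0.7 [456.0, 276.0, 26.0, 15.0]
top paddle 0.36 [329.0, 240.0, 31.0, 35.0]
top beaker 0.82 [328.0, 240.0, 33.0, 36.0]
top stand 0.93 [217.0, 273.0, 64.0, 134.0]
top lens 0.84 [197.0, 249.0, 31.0, 41.0]
top lens 0.58 [492.0, 275.0, 32.0, 12.0]
top reagent 0.7 [384.0, 192.0, 31.0, 36.0]
top reagent 0.57 [295.0, 190.0, 28.0, 36.0]
top jar 0.72 [382.0, 193.0, 34.0, 37.0]
```

View pics/side0.png

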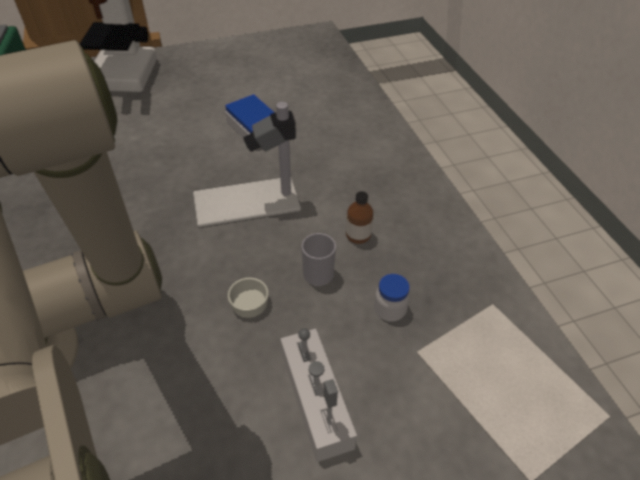

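View pics/top0.png

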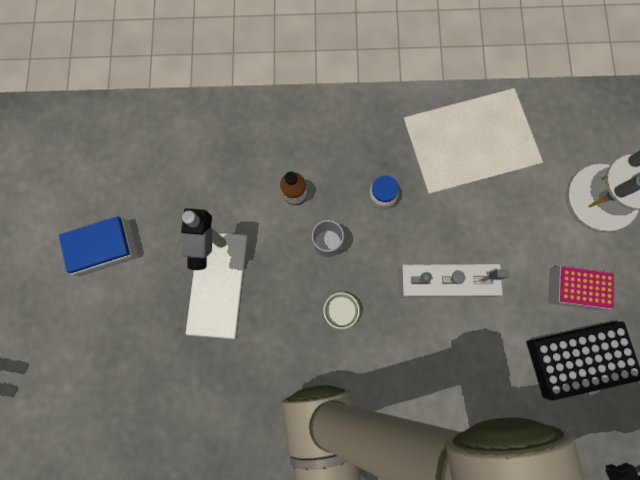

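The side view shows the rack at lower centre, with the brush in the nearest slot (handle about (331,388)). The beaker is at (319,260), the dish at (249,298), and the stand with its lens at (262,135). In the top view the brush is in the rightmost (−y) slot with its handle at about (500,274), the beaker is at (328,238), and the stand is on the left with its lens at (197,265).

```bash
python3 - <<'E'
from h import *
im=optics.grab_frame("wrist"); cv2.imwrite("pics/w0.png",im)
print(np.round(np.array(optics.camera_params("wrist")["mount"]),3).tolist(), np.round(optics.camera_params("wrist")["intrinsics"],1).tolist())
for n in("brush","rack"):
    for r in finder.silhouettes(n,"wrist")[:2]: print(n,r["score"],np.round(r["bbox"]))
t=cv2.imread("pics/top0.png"); s=cv2.imread("pics/side0.png")
a=cv2.resize(t[245:315,390:520],None,fx=6,fy=6,interpolation=2)
b=cv2.resize(s[320:470,270:370],None,fx=4,fy=4,interpolation=2)
c=cv2.resize(t[200:345,150:260],None,fx=4,fy=4,interpolation=2)
cv2.imwrite("pics/crop_a.png",a);
h=600; d=np.zeros((600,800,3),np.uint8); d[:600,:400]=b[:600]; k=c[:580,:400]; d[:k.shape[0],400:400+k.shape[1]]=k
cv2.imwrite("pics/crop_b.png",d)
for z,pts in((.06,[(403,265),(501,265),(502,296),(403,295)]),(.095,[(328,238)]),(.035,[(341,310)]),(.012,[(190,334),(236,338),(243,234)])):
    for q in pts: print("top",z,q,np.round(atz("top",*q,z)[:2],4))
for z,pts in((.06,[(282,338),(316,331),(355,438),(321,449)]),(.095,[(319,246)]),(.012,[(196,223),(299,210),(291,180)])):
    for q in pts: print("side",z,q,np.round(atz("side",*q,z)[:2],4))
E
```

```text
[[0.001, 0.947, 0.322, 0.084], [1.0, -0.0, -0.001, -0.0], [-0.001, 0.322, -0.947, -0.122], [0.0, 0.0, 0.0, 1.0]] [[409.2, 0.0, 317.6], [0.0, 409.2, 238.6], [0.0, 0.0, 1.0]]
top 0.06 (403, 265) [ 0.5567 -0.1631]
top 0.06 (501, 265) [ 0.5527 -0.3838]
top 0.06 (502, 296) [ 0.4829 -0.3798]
top 0.06 (403, 295) [ 0.4887 -0.1598]
top 0.095 (328, 238) [0.6156 0.0062]
top 0.035 (341, 310) [ 0.4586 -0.0204]
top 0.012 (190, 334) [0.4094 0.3338]
top 0.012 (236, 338) [0.3987 0.2253]
top 0.012 (243, 234) [0.6465 0.2132]
side 0.06 (282, 338) [ 0.4901 -0.1608]
side 0.06 (316, 331) [ 0.5558 -0.1669]
side 0.06 (355, 438) [ 0.5501 -0.3839]
side 0.06 (321, 449) [ 0.4907 -0.3827]
side 0.095 (319, 246) [0.6212 0.0058]
side 0.012 (196, 223) [0.3942 0.2341]
side 0.012 (299, 210) [0.6375 0.1984]
side 0.012 (291, 180) [0.6509 0.3074]
```

View pics/crop_a.png

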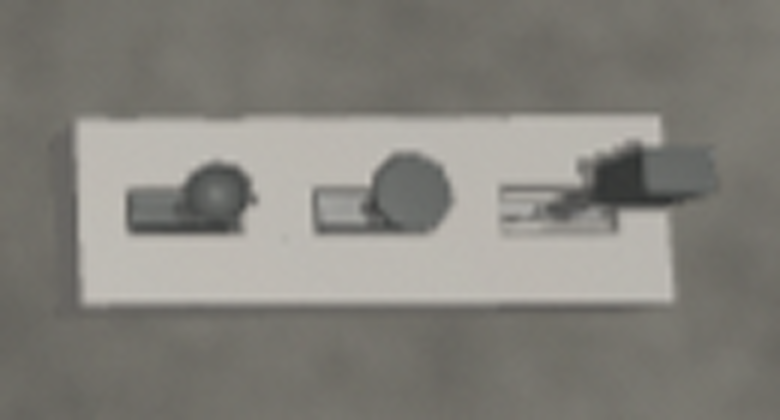

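View pics/crop_b.png

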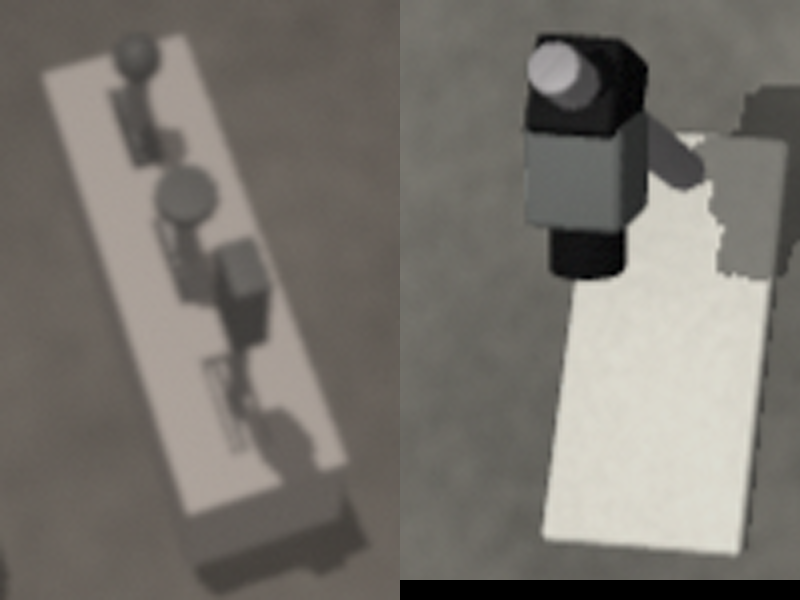

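View pics/w0.png

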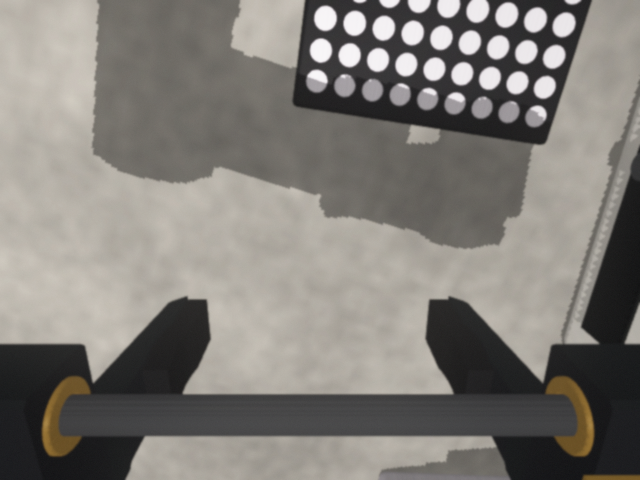

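The top crop puts the handle's top face at about px (503.2,273.5). The side crop puts it at about (330.5,386.5), with the brush square to the rack. The stand crop gives the plate corners at about (186,335), (235,338) and (247,235). The wrist picture doesn't show the rack yet.

```bash
cat >> h.py <<'E'
def tri(pa,pb,a="top",b="side"):
    c1,d1=ray(a,*pa); c2,d2=ray(b,*pb)
    t=np.linalg.lstsq(np.stack([d1,-d2],1),c2-c1,rcond=None)[0]
    p,q=c1+t[0]*d1,c2+t[1]*d2; return (p+q)/2,np.linalg.norm(p-q)
def rows(tp,yaw=0.0,rv=(0,0,0)):
    "shift/turn from measured pose to world tcp target pointing down with yaw, then tool turn rv"
    s=env.read_state(); Rm=R.from_euler("xyz",s["tool_rot"]); T=R.from_euler("xyz",[np.pi,0,yaw])*R.from_rotvec(rv)
    return np.round((Rm.inv()*T).as_rotvec(),4), np.round(Rm.inv().apply(np.asarray(tp)-s["eef_pos"]),4)
E
python3 - <<'E'
from h import *
p,e=tri((503.2,273.5),(330.5,386.5)); print("handle top",p.round(4),e.round(4))
p,e=tri((328,238),(319,246)); print("beaker rim?",p.round(4),e)
for z,q in((.06,(473.3+19.75-.0,280)),(.012,(185.75,335)),(.012,(235.25,338.25)),(.012,(246.75,235))): print(q,atz("top",*q,z).round(4))
for q in ((195,188),(293.5,181),(299,209),(196,222)): print("side plate",q,atz("side",*q,.012).round(4))
# rack slot centre in top
print("slot",atz("top",390+558.5/6,245+210/6,.06).round(4))
print("reagent",atz("top",295,190,.06).round(3),"jar",atz("top",385,188,.08).round(3))
print("post top",tri((390+0*1-0+ -390+150+(552-400)/4,200+68/4),(283,106)))
import cv2
# beaker rim ellipse from top silhouettes
for c in("top","side"):
    optics.grab_frame(c)
    for n in("beaker","stand"):
        r=finder.silhouettes(n,c)[0]; m=r["pixels"].astype(np.uint8); print(c,n,r["score"],cv2.minAreaRect(cv2.findNonZero(m)),np.round(r["bbox"],1))
E
```

```text
handle top [ 0.5191 -0.3407  0.182 ] 0.0001
beaker rim? [0.6185 0.0059 0.0946] 0.005526835369747178
(493.05, 280) [ 0.5191 -0.3631  0.06  ]
(185.75, 335) [0.4072 0.3437 0.012 ]
(235.25, 338.25) [0.3981 0.227  0.012 ]
(246.75, 235) [0.6438 0.2039 0.012 ]
side plate (195, 188) [0.4143 0.3545 0.012 ]
side plate (293.5, 181) [0.6558 0.3017 0.012 ]
side plate (299, 209) [0.6386 0.2016 0.012 ]
side plate (196, 222) [0.3948 0.2373 0.012 ]
slot [ 0.5194 -0.3409  0.06  ]
reagent [0.74  0.082 0.06 ] jar [ 0.734 -0.127  0.08 ]
post top (array([0.62728084, 0.26841815, 0.26574364]), np.float64(0.0016405734324938157))
top beaker 0.9 ((327.5, 238.0), (36.0, 31.0), 90.0) [326.1 240.1  30.6  39.1]
top stand 0.62 ((209.71588134765625, 272.88671875), (66.33053588867188, 126.33271026611328), 5.04245138168335) [216.3 272.9  67.  133.7]
side beaker 0.97 ((318.5, 259.0), (52.0, 33.0), 90.0) [318.1 258.   30.4  50.8]
side stand 0.95 ((245.0264892578125, 163.915771484375), (110.90933227539062, 112.56822967529297), 80.90972137451172) [249.1 163.6 108.4 123. ]
```

```bash
python3 - <<'E'
from h import *
print(rows([.519,-.341,.262],-.015))
print("lens px",proj("top",[.5438,.2728,.178]),proj("side",[.5438,.2728,.178]))
E
```

```text
(array([-0.    , -0.    ,  0.3638]), array([ 0.3712, -0.0521, -0.0012]))
lens px [197.53893533 266.96142135] [247.82284094 144.82406509]
```

Units first: shifts go in shares of 0.25 m and turns go in shares of 2 pi rad. So 0.2 m / 0.25 = 0.8, 0.16 m / 0.25 = 0.64, 0.364 rad / 6.2832 = 0.0579.

Emit:
arm_command(series=[[0, 0, 0.0127, 0.16, -0.024, 0, 0.06], [0, 0, 0.0255, 0.32, -0.048, 0, 0.06], [0, 0, 0.0382, 0.48, -0.072, 0, 0.06], [0, 0, 0.0509, 0.64, -0.096, 0, 0.06], [0, 0, 0.0579, 0.8, -0.12, 0, 0.06]], force=25)

```text
time: 1.97
eef_pos: [0.3671, -0.4192, 0.2609]
tool_rot: [3.141, -0.0, -0.02]
wrist_force: [0.4, -1.7, 0.5]
opening: 0.682
gripper_force: 0.0
```

```bash
python3 -c "
from h import *
print(rows([.519,-.341,.262],-.015), env.read_state()['opening'])"
```

```text
(array([ 0.0002, -0.0002, -0.0047]), array([ 0.1503, -0.0811, -0.0011])) 0.6823544814776147
```

Converted, 0.15 m / 0.25 = 0.6, 0.14 m / 0.25 = 0.56.

Emit:
arm_command(series=[[0, 0, 0, 0.14, -0.072, 0, 0.06], [0, 0, 0, 0.28, -0.144, 0, 0.06], [0, 0, 0, 0.42, -0.216, 0, 0.06], [0, 0, 0, 0.56, -0.292, 0, 0.06], [0, 0, 0, 0.6, -0.324, 0, 0.06]])

```text
time: 2.38
eef_pos: [0.5205, -0.3389, 0.2603]
tool_rot: [-3.141, -0.001, -0.011]
wrist_force: [0.0, 1.1, -0.8]
opening: 0.684
gripper_force: 0.0
```

```bash
python3 - <<'E'
from h import *
s=env.read_state(); print(s["eef_pos"],s["tool_rot"],rows([.519,-.341,.16],-.015))
im=optics.grab_frame("wrist"); cv2.imwrite("pics/w1.png",im)
M=np.array(optics.camera_params("wrist")["mount"]);K=np.array(optics.camera_params("wrist")["intrinsics"])
Rm=R.from_euler("xyz",s["tool_rot"]).as_matrix()
for X in ([.519,-.341,.182],[.511,-.353,.182],[.527,-.329,.182]):
    t=Rm.T@(np.array(X)-s["eef_pos"]); q=M[:3,:3].T@(t-M[:3,3]); q=K@[q[0],-q[1],-q[2]]; print(q[:2]/q[2])
E
```

```text
[ 0.52051365 -0.33888289  0.26027505] [-3.14089709e+00 -8.26332322e-04 -1.14427404e-02] (array([-0.0007, -0.0008,  0.0036]), array([-0.0016,  0.0022,  0.1003]))
[321.58396751 269.04228796]
[344.03217193 282.5669737 ]
[298.60910331 255.20029809]
```

View pics/w1.png

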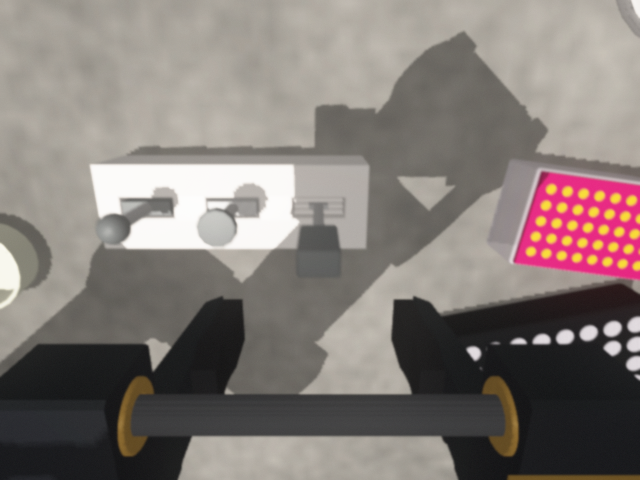

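The wrist view shows the brush handle's top at about (319,264) between the fingers. The predicted (321.6,269) is within about 2 mm, and the rack is square to the gripper. Next I descend and grip.

Converted, 0.1 m / 0.25 = 0.4, 0.085 m / 0.25 = 0.34.

Emit:
arm_command(series=[[0, 0, 0, 0, 0.008, 0.12, 0.06], [0, 0, 0, 0, 0.008, 0.24, 0.06], [0, 0, 0, 0, 0.008, 0.34, 0.06], [0, 0, 0, 0, 0.008, 0.4, 0.06], [0, 0, 0, 0, 0.008, 0.4, 0.06]])

```text
time: 2.85
eef_pos: [0.515, -0.3433, 0.1574]
tool_rot: [-3.137, 0.005, -0.016]
wrist_force: [0.4, -0.2, 1.3]
opening: 0.68
gripper_force: 0.0
```

Emit:
arm_command(series=[[0, 0, 0, 0, 0, 0, 0.01], [0, 0, 0, 0, 0, 0, 0.01], [0, 0, 0, 0, 0, 0, 0.01], [0, 0, 0, 0, 0, 0, 0.01], [0, 0, 0, 0, 0, 0, 0.01]], force=30)

```text
time: 3.27
eef_pos: [0.517, -0.3438, 0.1617]
tool_rot: [3.141, -0.001, -0.015]
wrist_force: [0.2, 0.2, -0.3]
opening: 0.325
gripper_force: 0.1
```

Emit:
arm_command(series=[[0, 0, 0, 0, 0, 0, 0.01], [0, 0, 0, 0, 0, 0, 0.01], [0, 0, 0, 0, 0, 0, 0.01]])

```text
time: 3.52
eef_pos: [0.517, -0.343, 0.1612]
tool_rot: [-3.141, -0.0, -0.015]
wrist_force: [0.3, 4.0, 5.4]
opening: 0.27
gripper_force: 30.0
```

Converted, -0.14 m / 0.25 = -0.56, -0.015 m / 0.25 = -0.06.

Emit:
arm_command(series=[[0, 0, 0, 0, 0, -0.06, 0.01], [0, 0, 0, 0, 0, -0.18, 0.01], [0, 0, 0, 0, 0, -0.3, 0.01], [0, 0, 0, 0, 0, -0.44, 0.01], [0, 0, 0, 0, 0, -0.56, 0.01]])

```text
time: 3.93
eef_pos: [0.5167, -0.3439, 0.3028]
tool_rot: [3.14, -0.001, -0.016]
wrist_force: [0.8, -1.0, -0.3]
opening: 0.271
gripper_force: 30.0
```

Emit:
arm_command(series=[[0, 0, 0, 0, 0, 0, 0.01], [0, 0, 0, 0, 0, 0, 0.01]])

```text
time: 4.1
eef_pos: [0.517, -0.3441, 0.3019]
tool_rot: [3.139, -0.002, -0.015]
wrist_force: [-0.2, -0.4, -0.2]
opening: 0.268
gripper_force: 30.0
```

```bash
python3 - <<'E'
from h import *
print(rows([.617,.006,.300],-.015))
s=optics.grab_frame("side");t=optics.grab_frame("top")
d=np.zeros((600,800,3),np.uint8)
a=cv2.resize(s[180:480,220:420],None,fx=2,fy=2,interpolation=2); b=cv2.resize(t[200:400,300:500],None,fx=2,fy=2,interpolation=2)
d[:600,:400]=a; d[:400,400:]=b; cv2.imwrite("pics/lift.png",d)
E
```

```text
(array([ 0.0028, -0.0021, -0.0004]), array([ 0.0946, -0.3516,  0.0011]))
```

View pics/lift.png

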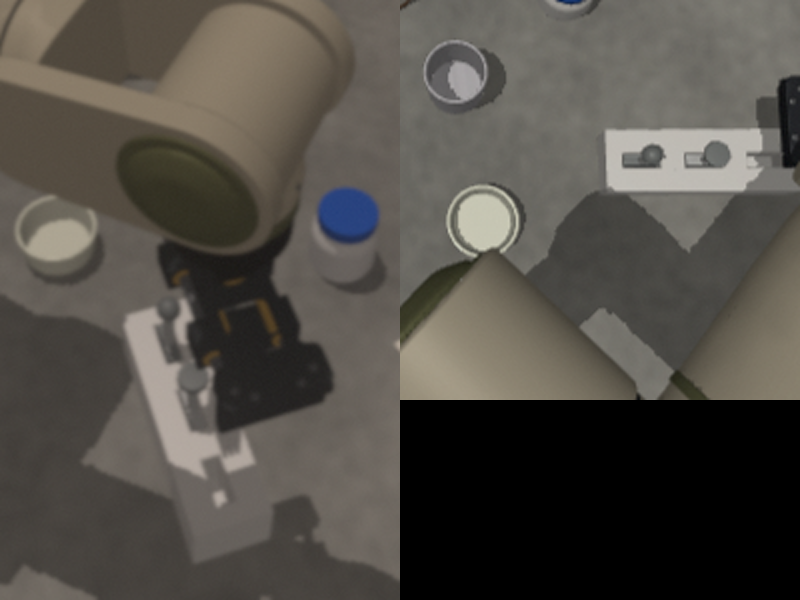

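The picture shows the brush slot empty and the brush held. The other tools are in place and the beaker rim is centred at about px (328,236), which is roughly (0.620, 0.006). Next I carry the brush over the beaker.

Converted, -0.186 m / 0.25 = -0.744, -0.149 m / 0.25 = -0.596.

Emit:
arm_command(series=[[0, 0, 0, 0.04, -0.14, 0, 0.01], [0, 0, 0, 0.08, -0.292, 0, 0.01], [0, 0, 0, 0.12, -0.444, 0, 0.01], [0, 0, 0, 0.16, -0.596, 0, 0.01], [0, 0, 0, 0.2, -0.744, 0, 0.01]])

```text
time: 4.62
eef_pos: [0.5695, -0.1565, 0.2989]
tool_rot: [-3.14, 0.003, -0.016]
wrist_force: [0.3, 0.1, 0.3]
opening: 0.271
gripper_force: 30.0
```

Emit:
arm_command(series=[[0, 0, 0, 0.04, -0.148, 0, 0.01], [0, 0, 0, 0.08, -0.296, 0, 0.01], [0, 0, 0, 0.12, -0.44, 0, 0.01], [0, 0, 0, 0.16, -0.58, 0, 0.01], [0, 0, 0, 0.18, -0.66, 0, 0.01]])

```text
time: 5.03
eef_pos: [0.6174, 0.0094, 0.2987]
tool_rot: [-3.141, 0.003, -0.013]
wrist_force: [-0.2, 0.1, -1.2]
opening: 0.272
gripper_force: 30.0
```

Emit:
arm_command(series=[[0, 0, 0, 0, 0, 0, 0.01], [0, 0, 0, 0, 0, 0, 0.01], [0, 0, 0, 0, 0, 0, 0.01]])

```text
time: 5.28
eef_pos: [0.6169, 0.0051, 0.2996]
tool_rot: [3.141, 0.002, -0.016]
wrist_force: [-0.5, -0.6, 0.1]
opening: 0.269
gripper_force: 30.0
```

```bash
python3 - <<'E'
from h import *
print(rows([.6175,.006,.300],-.015))
s=optics.grab_frame("side");t=optics.grab_frame("top");w=optics.grab_frame("wrist")
d=np.zeros((600,800,3),np.uint8)
d[:400,:400]=cv2.resize(s[180:380,220:420],None,fx=2,fy=2,interpolation=2); d[:400,400:]=cv2.resize(t[140:340,250:450],None,fx=2,fy=2,interpolation=2)
d[400:,:]=cv2.resize(w,(400,300))[100:300].repeat(1,0).copy() if 0 else 0
d[400:,:400]=cv2.resize(w,(400,300))[100:300]
cv2.imwrite("pics/over.png",d)
E
```

```text
(array([ 0.0001,  0.0021, -0.0007]), array([ 0.0006, -0.0009, -0.0004]))
```

View pics/over.png

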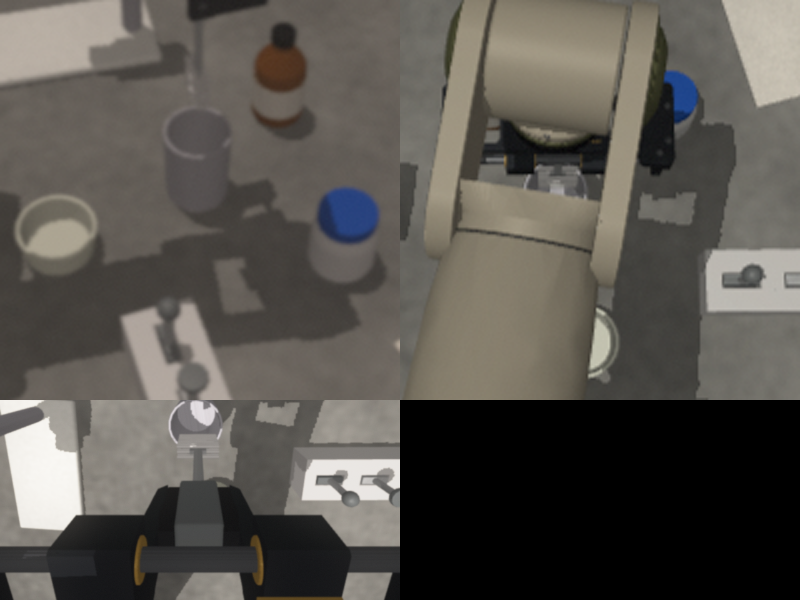

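The brush hangs just above the beaker. In the wrist view the rim is centred at about 3 px left of the head, which is 3–4 mm towards +y, so I correct by 2 mm and go in.

Converted, 0.075 m / 0.25 = 0.3, 0.06 m / 0.25 = 0.24.

Emit:
arm_command(series=[[0, 0, 0, 0.004, -0.012, 0.06, 0.01], [0, 0, 0, 0.004, -0.012, 0.12, 0.01], [0, 0, 0, 0.004, -0.012, 0.18, 0.01], [0, 0, 0, 0.004, -0.012, 0.24, 0.01], [0, 0, 0, 0.004, -0.012, 0.3, 0.01]])

```text
time: 5.85
eef_pos: [0.618, 0.0079, 0.2251]
tool_rot: [3.141, -0.0, -0.017]
wrist_force: [-0.2, -0.6, -1.5]
opening: 0.269
gripper_force: 30.0
```

Emit:
arm_command(series=[[0, 0, 0, 0, 0, 0, 0.01], [0, 0, 0, 0, 0, 0, 0.01]])

```text
time: 6.02
eef_pos: [0.618, 0.0081, 0.2256]
tool_rot: [-3.141, 0.001, -0.016]
wrist_force: [-0.1, 0.6, -0.1]
opening: 0.267
gripper_force: 30.0
```

```bash
python3 - <<'E'
from h import *
print(env.read_state()["eef_pos"])
s=optics.grab_frame("side");w=optics.grab_frame("wrist")
d=np.zeros((600,800,3),np.uint8)
d[:,:400]=cv2.resize(s[200:350,270:370],None,fx=4,fy=4,interpolation=2)
d[:300,400:]=cv2.resize(w[80:320,160:480],(400,300))
cv2.imwrite("pics/in.png",d)
E
```

```text
[0.61804462 0.00814835 0.22563298]
```

View pics/in.png

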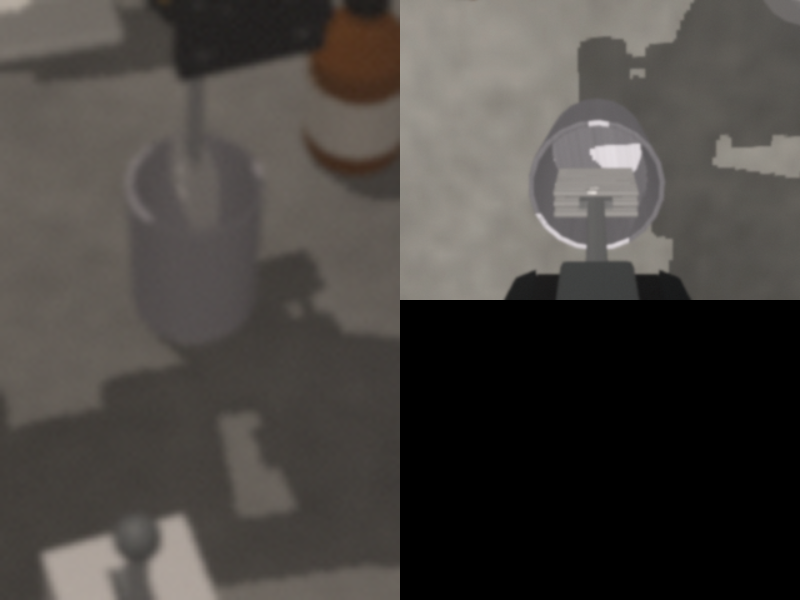

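The head sits well centred inside the rim in the wrist crop (head column about 596, rim 597). Now the three strokes.

Emit:
arm_command(series=[[0, 0, 0, 0, 0, 0.08, 0.01], [0, 0, 0, 0, 0, 0.16, 0.01], [0, 0, 0, 0, 0, 0.22, 0.01], [0, 0, 0, 0, 0, 0.244, 0.01], [0, 0, 0, 0, 0, 0.244, 0.01]])

```text
time: 6.53
eef_pos: [0.6181, 0.0087, 0.1644]
tool_rot: [-3.141, 0.001, -0.015]
wrist_force: [-1.0, -0.2, -0.1]
opening: 0.268
gripper_force: 30.0
```

Emit:
arm_command(series=[[0, 0, 0, 0, 0, 0, 0.01], [0, 0, 0, 0, 0, 0, 0.01]])

```text
time: 6.7
eef_pos: [0.6188, 0.0087, 0.1663]
tool_rot: [3.141, -0.003, -0.015]
wrist_force: [0.4, -0.5, 0.0]
opening: 0.268
gripper_force: 30.0
```

Converted, -0.05 m / 0.25 = -0.2, -0.04 m / 0.25 = -0.16.

Emit:
arm_command(series=[[0, 0, 0, 0, 0, -0.08, 0.01], [0, 0, 0, 0, 0, -0.16, 0.01], [0, 0, 0, 0, 0, -0.2, 0.01], [0, 0, 0, 0, 0, -0.2, 0.01], [0, 0, 0, 0, 0, -0.2, 0.01]])

```text
time: 7.12
eef_pos: [0.6183, 0.0089, 0.2151]
tool_rot: [3.141, -0.001, -0.015]
wrist_force: [0.2, -0.5, -1.3]
opening: 0.269
gripper_force: 30.0
```

Converted, 0.05 m / 0.25 = 0.2, 0.04 m / 0.25 = 0.16.

Emit:
arm_command(series=[[0, 0, 0, 0, 0, 0.08, 0.01], [0, 0, 0, 0, 0, 0.16, 0.01], [0, 0, 0, 0, 0, 0.2, 0.01], [0, 0, 0, 0, 0, 0.2, 0.01], [0, 0, 0, 0, 0, 0.2, 0.01]])

```text
time: 7.53
eef_pos: [0.6181, 0.0089, 0.1643]
tool_rot: [-3.141, 0.001, -0.015]
wrist_force: [1.1, -0.5, -0.8]
opening: 0.273
gripper_force: 30.0
```

Emit:
arm_command(series=[[0, 0, 0, 0, 0, -0.08, 0.01], [0, 0, 0, 0, 0, -0.16, 0.01], [0, 0, 0, 0, 0, -0.2, 0.01], [0, 0, 0, 0, 0, -0.2, 0.01], [0, 0, 0, 0, 0, -0.2, 0.01]])

```text
time: 7.95
eef_pos: [0.6183, 0.0089, 0.2151]
tool_rot: [3.141, -0.001, -0.015]
wrist_force: [-0.1, -0.2, -0.8]
opening: 0.275
gripper_force: 30.0
```

Converted, 0.05 m / 0.25 = 0.2, 0.04 m / 0.25 = 0.16.

Emit:
arm_command(series=[[0, 0, 0, 0, 0, 0.08, 0.01], [0, 0, 0, 0, 0, 0.16, 0.01], [0, 0, 0, 0, 0, 0.2, 0.01], [0, 0, 0, 0, 0, 0.2, 0.01], [0, 0, 0, 0, 0, 0.2, 0.01]])

```text
time: 8.37
eef_pos: [0.6181, 0.0089, 0.1643]
tool_rot: [-3.141, 0.001, -0.015]
wrist_force: [0.5, -0.1, -1.0]
opening: 0.273
gripper_force: 30.0
```

Converted, -0.14 m / 0.25 = -0.56, -0.115 m / 0.25 = -0.46.

Emit:
arm_command(series=[[0, 0, 0, 0, 0, -0.1, 0.01], [0, 0, 0, 0, 0, -0.22, 0.01], [0, 0, 0, 0, 0, -0.34, 0.01], [0, 0, 0, 0, 0, -0.46, 0.01], [0, 0, 0, 0, 0, -0.56, 0.01]])

```text
time: 8.78
eef_pos: [0.6183, 0.0089, 0.3085]
tool_rot: [3.141, -0.004, -0.015]
wrist_force: [0.3, 0.1, -0.2]
opening: 0.272
gripper_force: 30.0
```

Converted, -0.17 m / 0.25 = -0.68, -0.015 m / 0.25 = -0.06.

Emit:
arm_command(series=[[0, 0, 0, -0.12, -0.02, 0, 0.01], [0, 0, 0, -0.26, -0.06, 0, 0.01], [0, 0, 0, -0.4, -0.1, 0, 0.01], [0, 0, 0, -0.54, -0.14, 0, 0.01], [0, 0, 0, -0.68, -0.18, 0, 0.01]])

```text
time: 9.2
eef_pos: [0.4473, 0.0569, 0.3058]
tool_rot: [3.141, -0.002, -0.015]
wrist_force: [0.6, -0.3, -0.4]
opening: 0.269
gripper_force: 30.0
```

Converted, -0.14 m / 0.25 = -0.56, -0.11 m / 0.25 = -0.44.

Emit:
arm_command(series=[[0, 0, 0, -0.12, -0.08, 0, 0.01], [0, 0, 0, -0.22, -0.18, 0, 0.01], [0, 0, 0, -0.3, -0.3, 0, 0.01], [0, 0, 0, -0.34, -0.44, 0, 0.01], [0, 0, 0, -0.36, -0.56, 0, 0.01]])

```text
time: 9.62
eef_pos: [0.3595, 0.1993, 0.3065]
tool_rot: [-3.141, -0.003, -0.015]
wrist_force: [2.6, -0.2, 0.2]
opening: 0.269
gripper_force: 30.0
```

```bash
python3 - <<'E'
from h import *
s=env.read_state();print(s["eef_pos"],s["qpos"].round(2))
print(rows([.355,.285,.300],-.088,[0,.4363,0]))
for c in("top","side"): optics.grab_frame(c) is None or cv2.imwrite(f"pics/{c}_pre.png",optics.grab_frame(c))
t=cv2.imread("pics/top_pre.png");q=cv2.imread("pics/side_pre.png")
E
```

```text
[0.35949959 0.19934249 0.30647325] [0.22 0.1  1.55 0.   1.49 1.8 ]
(array([-0.017 ,  0.4329,  0.0713]), array([-0.0058, -0.0856,  0.0065]))
```

Converted, -0.086 m / 0.25 = -0.344, -0.017 m / 0.25 = -0.068, 0.36 rad / 6.2832 = 0.0573.

Emit:
arm_command(series=[[-0.0006, 0.0143, 0.0024, -0.004, -0.068, 0.004, 0.01], [-0.0011, 0.0286, 0.0048, -0.008, -0.136, 0.012, 0.01], [-0.0016, 0.043, 0.0072, -0.016, -0.204, 0.016, 0.01], [-0.0022, 0.0573, 0.0095, -0.02, -0.272, 0.02, 0.01], [-0.0027, 0.0689, 0.0113, -0.024, -0.344, 0.024, 0.01]])

```text
time: 10.23
eef_pos: [0.3568, 0.2835, 0.2996]
tool_rot: [-3.141, -0.439, -0.09]
wrist_force: [0.6, -0.8, -1.3]
opening: 0.266
gripper_force: 30.0
```

Emit:
arm_command(series=[[0, 0, 0, 0, 0, 0, 0.01], [0, 0, 0, 0, 0, 0, 0.01], [0, 0, 0, 0, 0, 0, 0.01]])

```text
time: 10.48
eef_pos: [0.357, 0.2829, 0.2991]
tool_rot: [3.14, -0.432, -0.088]
wrist_force: [0.3, 0.0, -0.2]
opening: 0.271
gripper_force: 30.0
```

```bash
python3 - <<'E'
from h import *
s=env.read_state();print(s["eef_pos"],s["qpos"].round(2))
print(rows([.407,.285,.2535],-.088,[0,.4363,0]))
optics.grab_frame("side"); optics.grab_frame("top")
a=optics.grab_frame("side");b=optics.grab_frame("top")
d=np.zeros((600,800,3),np.uint8)
d[:,:400]=cv2.resize(a[60:285,170:320],(400,600),interpolation=2); d[:,400:]=cv2.resize(b[180:405,140:290],(400,600),interpolation=2)
cv2.imwrite("pics/pre.png",d)
E
```

```text
[0.35703431 0.2829189  0.2990952 ] [ 0.53  0.08  1.65 -0.28  1.07  2.29]
(array([ 0.0019,  0.004 , -0.    ]), array([ 0.0259, -0.0066,  0.0622]))
```

View pics/pre.png

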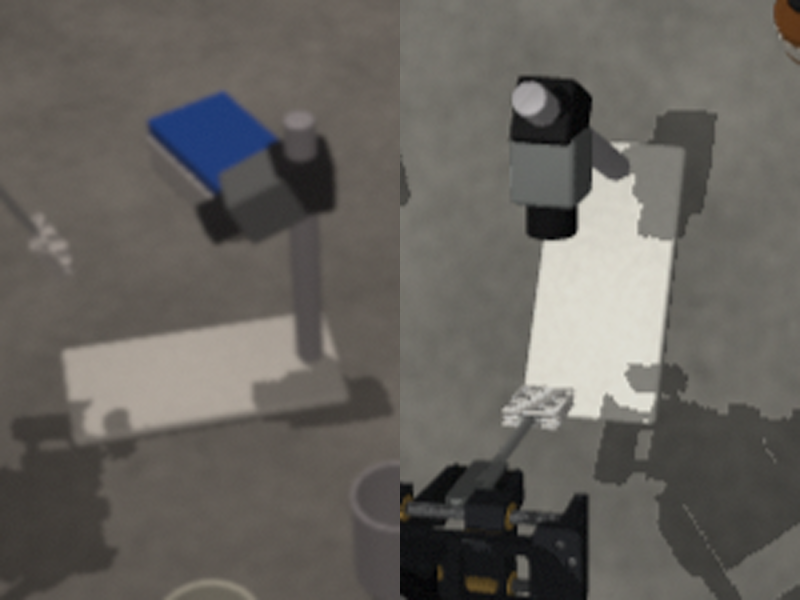

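The brush is tilted with its head at top-crop (537,403), clear of the lens (barrel front at (550,235)). Next is the final advance of about 7 cm.

Converted, 0.062 m / 0.25 = 0.248, 0.026 m / 0.25 = 0.104, 0.004 rad / 6.2832 = 0.0006.

Emit:
arm_command(series=[[0, 0.0003, 0, 0.028, -0.008, 0.064, 0.01], [0.0002, 0.0005, 0, 0.052, -0.016, 0.128, 0.01], [0.0002, 0.0006, 0, 0.08, -0.02, 0.192, 0.01], [0.0003, 0.0006, 0, 0.104, -0.024, 0.248, 0.01], [0.0003, 0.0006, 0, 0.104, -0.024, 0.248, 0.01]])

```text
time: 11.1
eef_pos: [0.4076, 0.2845, 0.2515]
tool_rot: [3.14, -0.434, -0.088]
wrist_force: [0.2, 0.4, -1.2]
opening: 0.272
gripper_force: 30.0
```

Emit:
arm_command(series=[[0, 0, 0, 0, 0, 0, 0.01], [0, 0, 0, 0, 0, 0, 0.01], [0, 0, 0, 0, 0, 0, 0.01]])

```text
time: 11.35
eef_pos: [0.4061, 0.2855, 0.2542]
tool_rot: [-3.14, -0.438, -0.087]
wrist_force: [-0.6, 0.2, -0.6]
opening: 0.271
gripper_force: 30.0
```

```bash
python3 - <<'E'
from h import *
s=env.read_state();print(s["eef_pos"],s["tool_rot"],s["dq"].round(3),s["wrist_force"].round(1))
Rm=R.from_euler("xyz",s["tool_rot"]); print("head est",s["eef_pos"]+Rm.apply([.0025,0,.1265]))
a=optics.grab_frame("side");b=optics.grab_frame("top")
for c in("side","top"):
    print(c,"focus px",proj(c,[.4625,.280,.14]), "head top/bottom", proj(c,s["eef_pos"]+Rm.apply([.0025,0,.104])),proj(c,s["eef_pos"]+Rm.apply([.0025,0,.149])))
    for r in finder.silhouettes("beaker",c)[:1]: print(c,r["score"],np.round(r["bbox"],1))
    for r in finder.silhouettes("brush",c)[:2]: print(c,r["score"],np.round(r["bbox"],1))
d=np.zeros((600,800,3),np.uint8)
d[:,:400]=cv2.resize(a[60:285,170:320],(400,600),interpolation=2); d[:,400:]=cv2.resize(b[180:405,140:290],(400,600),interpolation=2)
cv2.imwrite("pics/fin.png",d)
E
```

```text
[0.40605836 0.28547741 0.2542447 ] [-3.14029369 -0.43822053 -0.08728973] [ 0.004 -0.001  0.    -0.001 -0.005  0.001] [-0.6  0.2 -0.6]
head est [0.46180102 0.2807642  0.14075883]
side focus px [213.49822082 163.27987153] head top/bottom [207.5888152  156.52355111] [218.42309306 169.06032611]
side 0.78 [318.6 259.5  31.6  52.2]
side 0.73 [198.4 145.5  38.3  58. ]
top focus px [197.94896998 308.17014578] head top/bottom [194.02720679 312.751848  ] [200.75450128 304.43359073]
top 0.57 [328.5 240.6  30.2  36.5]
top 0.77 [186.8 321.6  42.3  44.7]
```

View pics/fin.png

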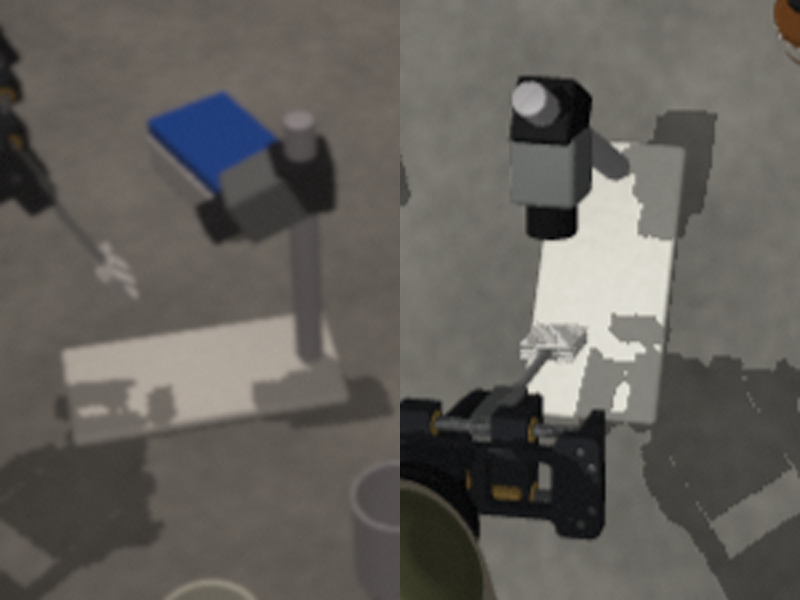

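In the final view the head is at side px (214,160.5) and top px (197.4,308.3). The focus projects to (213.5,163.3) and (197.9,308.2), so it is within about 5 mm. The beaker is unmoved.

```bash
python3 -c "
from workcell import env
print(env.sign_off())"
```

```text
the job is handed in; nothing more can be done
None
```

The job is handed in, with no verdict returned: I swabbed the beaker three times, and the brush is held still with its head about 5 mm from the focus point and tilted with the camera, the beaker unmoved.

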